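# Tip the drained tube racks back onto their bases

### The job

The two empty tube racks, one white and one purple, were stood on their long sides to drain. With the fingertips, push each one over about where it stands so that it lies flat on its base on the mat with its wells open upwards, ready for tubes. Do not pick the racks up, and leave everything else where it is.

Things in the scene. Friction and masses are not known exactly. Their poses are not given: they have to be found in the camera images.
- mat: thin pale-teal draining mat fixed to the bench, 460 (its x) x 680 (its y) x 3 mm thick; origin at the centre of its underside, z up
- white_rack: loose empty white plastic tube rack, 5 x 8 square wells, 165 mm long, 108 wide, 55 high on its base, 210-390 g. It starts standing on a long side (108 tall, 55 thick). Origin: centre of the face it first stands on. x points out of the open wells (level at the start, straight up once the rack lies right way up), y along its length, z up at the start
- white_rack_mid (a point): centre of the white rack's block: 54 mm above the mat at the start, 27.5 mm when it lies flat. Pushed near its top edge the rack tips without skidding much and falls by itself once leaned past about 27 degrees
- white_rack_wells (a point): centre of the white rack's open wells face, 27.5 mm from its mid along the rack's +x
- white_rack_base (a point): centre of the white rack's closed base face, 27.5 mm from its mid along the rack's -x
- purple_rack: loose empty purple plastic tube rack, 5 x 8 square wells, 165 mm long, 108 wide, 55 high on its base, 210-390 g. It starts standing on a long side (108 tall, 55 thick). Origin: centre of the face it first stands on. x points out of the open wells (level at the start, straight up once the rack lies right way up), y along its length, z up at the start
- purple_rack_mid (a point): centre of the purple rack's block: 54 mm above the mat at the start, 27.5 mm when it lies flat. Pushed near its top edge the rack tips without skidding much and falls by itself once leaned past about 27 degrees
- purple_rack_wells (a point): centre of the purple rack's open wells face, 27.5 mm from its mid along the rack's +x
- purple_rack_base (a point): centre of the purple rack's closed base face, 27.5 mm from its mid along the rack's -x
- cup_orange: loose specimen cup, 47 mm across, 64 mm tall, orange lid; stands on the mat, near the middle of its far edge; origin at the centre of its underside
- cup_blue: loose specimen cup, 47 mm across, 64 mm tall, blue lid; stands right of the mat; origin at the centre of its underside
- tape_roll: roll of white tape lying flat, 70 mm across, 24 mm high, left of the mat; origin at the centre of its underside
- sanitiser: clear bottle with blue cap, 60 mm across, 150 mm tall, left of the mat; origin at the centre of its underside
- sharps_bin: yellow sharps bin with red rim, 188 mm across, 175 mm tall, left of the mat; origin at the centre of its underside
- full_rack: white foam block 190 (its x) x 110 mm full of capped blood tubes, 121 mm tall in all, right of the mat; origin at the centre of its underside

How it is judged:
By the outcome, as a careful person would: the job done as asked, in the order asked, and still so for the second after the job is handed in, with the robot touching nothing.
It also fails if it takes over 48 s, if anything falls off the work surface, if the arm or the gripper's body presses on something with over 40 N, if the wrist force passes 120 N, or if a joint passes its speed limit or range.

### The arm

A 7-joint arm with a two-finger parallel gripper is mounted at the origin on the work surface. World frame = base frame: x ahead of the robot, y to its left, z up, the work surface at z = 0. Lengths are in m, angles in rad, forces in N, time in s.
With the tool pointing down it reaches from about 0.4 to 0.85 m from the base axis. Payload 10.4 kg.
Tool frame: the origin (TCP) lies at the very end of the fingers, on their centre line; the grasp point (between the pads) lies 19 mm behind it (manip.grip_point_offset is the distance from the TCP to the grasp point, in m); z points along the fingers, y is the line along which they close (so a half turn about z gives the same grasp; the last joint's range is limited). The gripper opens to 85 mm and grips with 20 to 120 N. Pads are 22 mm wide; open, the fingers measure 114 mm over their backs; the gripper's body (76 mm by 85 mm) begins 54 mm behind the grasp point. The pads swing forward as they close: fully open they stand 13 mm farther back than shut.
Start: joints at [1.207, 0.332, -0.065, 1.46, 0.022, 1.35, -0.088], TCP at [0.209, -0.589, 0.231] pointing down, gripper open.
Joint ranges: [-2.6, 2.6], [-0.5, 2.12], [-1.47, 1.34], [0.16, 2.42], [-1.27, 4.41], [0.06, 2.06], [-2.6, 2.6]. Speed limits (rad/s): [2.22, 2.22, 2.79, 2.79, 3.14, 3.14, 3.14].

### API

Orientations are given as a unit quaternion [x, y, z, w].
In Python, from workcell import manip gives the robot as it stands. The module is installed in compiled form; this text tells all that it offers.
- The arm moves only by the shell command python3 -m inch 'ROWS' [OPENING] [FORCE]. ROWS is JSON, a list of rows, each a list of 2 entries, a list of its own where there are three numbers: the shift along the tool's x, y, z each as a share of 0.08 m, from -1 to 1, then the turn, a rotation vector about the tool's x, y, z each as a share of 45 degrees, from -1 to 1. A call has exactly 10 rows; each row is the pose to reach, as a shift and turn from the pose commanded when the call began, along the tool's axes at that moment; what a row does not reach only later rows make up. A row lasts 1/10 s, in which the tool goes at most 50 mm and 8.59 degrees, less where a joint would pass 70% of its speed; a pose out of reach is approached as far as the arm can. A call with a number of a shift or a turn outside -1 to 1 is refused whole. A call with a gripper value outside its range is refused whole. OPENING is the opening, from 0 (shut) to 1 (fully open), set as the call begins (- or left out, the last holds). The fingers move at their own pace and stop on an object; FORCE is the grip in N (left out, the last holds). Time passes only in rows, so rows that repeat a pose let the fingers close, or fill a call up. It gives the time, the measured TCP pose, the force, the opening and the grip force at its end, in the units of the state.
- manip.get_obs(): the state, without advancing time (a new reading comes with each control period).
- manip.camera(name): name is "scene" or "top" or "wrist"; returns the picture (420x560x3 uint8, red, green, blue); there is no depth.
- manip.camera_params(name): a dict with "fov_y" (degrees; the focal length in pixels is half the picture's height over the tangent of half this angle, whatever the lens; pixels are square), "cx", "cy" (the principal point, pixels), "camera_from_world" (4x4, takes a point from world to camera coordinates); the wrist camera has in their place "T_tool_cam" (4x4, takes a point from camera to tool coordinates, whose origin is the TCP and whose axes are the flange's). Camera axes: x right, y up, looking along -z (the intrinsics and any distortion apply to the point x, -y, -z); pixel columns grow to the right and rows downward; lengths in m; the calibration is good to about 2 mm. A picture is of the moment at which its call begins: read the wrist's pose just before it. camera_params takes no time and is no camera call.
- manip.hand_in(): hands the job in; it is judged then, once.
The state is a dict: "clock": time; "joint_pos": joint angles; "joint_velocities": joint speeds; "tau": joint torques, N m; "position": TCP position; "ee_rot": TCP orientation; "ft_force": force on the tool from outside, world axes, zero at the start; "torque": the same for the moment, N m; "grip_width": opening from 0.0 (shut) to 1.0 (fully open); "grasp_force": force on a finger pad.
Only numpy, scipy, OpenCV 4.12 (cv2) and the standard library are available. Lean on these libraries where they do the work, as an engineer would, in place of code of your own. Each camera call takes 0.05 s, during which the arm holds its last target. There are 200 camera calls.

## Working session

There is one attempt and no reset: what is moved stays moved. The work goes in short steps, Python scripts to look and compute and a shell command to move; the robot and the scene stay as the last step left them, time stands still between calls to the robot, and variables do not carry over. Pictures are saved under pics/ and viewed, at most 10 in all, crops included, and the job is handed in when it is done.

```bash
mkdir -p pics; python3 - <<'E'
from workcell import manip
import cv2,numpy as np
o=manip.get_obs();print(o['clock'],o['position'],o['ee_rot'],o['grip_width'])
for n in("scene","top"):
    im=manip.camera(n);cv2.imwrite(f"pics/{n}0.png",im[:,:,::-1])
    p=manip.camera_params(n);print(n,p)
print(manip.camera_params("wrist"))
E
```

```text
0.0 [ 0.20874287 -0.5887243   0.23050584] [ 9.85515695e-01  1.69582817e-01 -1.58925045e-04 -6.76114096e-04] 0.997858991082639
scene {'fov_y': 49.70796394424994, 'cx': 278.26883369251675, 'cy': 210.18120873360763, 'camera_from_world': array([[ 0.47866618,  0.87781565, -0.01784308, -0.28344992],
       [-0.50390705,  0.29130539,  0.81315364,  0.22871703],
       [ 0.71899678, -0.38023789,  0.58177554, -1.83273789],
       [ 0.        ,  0.        ,  0.        ,  1.        ]])}
top {'fov_y': 42.50298194362177, 'cx': 281.06347133754105, 'cy': 218.42594909774957, 'camera_from_world': array([[-5.88339564e-03, -9.99982288e-01, -8.99290600e-04,
         1.69237773e-02],
       [ 9.95674777e-01, -5.94143338e-03,  9.27169817e-02,
        -5.92854732e-01],
       [-9.27206826e-02, -3.49910281e-04,  9.95692097e-01,
        -1.92383995e+00],
       [ 0.00000000e+00,  0.00000000e+00,  0.00000000e+00,
         1.00000000e+00]])}
{'fov_y': 70.98326035193304, 'cx': 280.19790886508144, 'cy': 211.44980893682592, 'T_tool_cam': array([[ 3.45210068e-05,  9.48560338e-01,  3.16596405e-01,
         8.17354717e-02],
       [ 9.99999909e-01, -1.67068473e-04,  3.91519051e-04,
         4.73477192e-04],
       [ 4.24272722e-04,  3.16596363e-01, -9.48560258e-01,
        -1.40862583e-01],
       [ 0.00000000e+00,  0.00000000e+00,  0.00000000e+00,
         1.00000000e+00]])}
```

View pics/scene0.png

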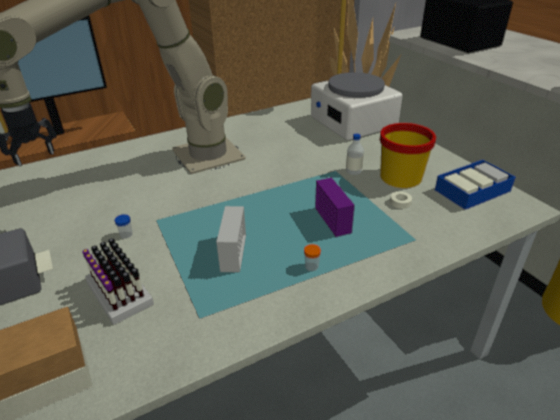

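View pics/top0.png

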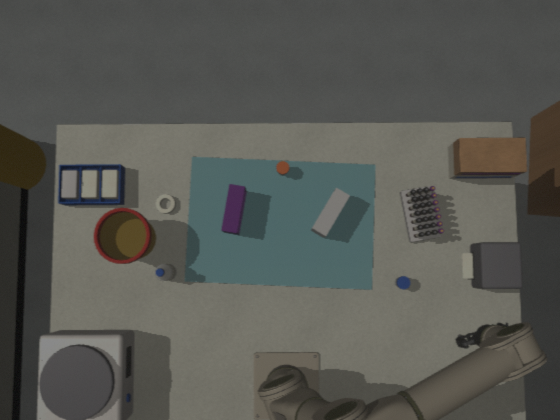

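```bash
python3 - <<'E'
import cv2,numpy as np
s=cv2.imread("pics/scene0.png");t=cv2.imread("pics/top0.png")
f=lambda a:cv2.resize(a,(400,300),interpolation=cv2.INTER_CUBIC)
a=np.vstack([np.hstack([f(s[200:275,195:295]),f(s[170:245,290:390])]),np.hstack([f(t[180:240,300:380]),f(t[180:240,195:275])])])
cv2.imwrite("pics/crop0.png",a)
E
```

```text
(no output)
```

View pics/crop0.png

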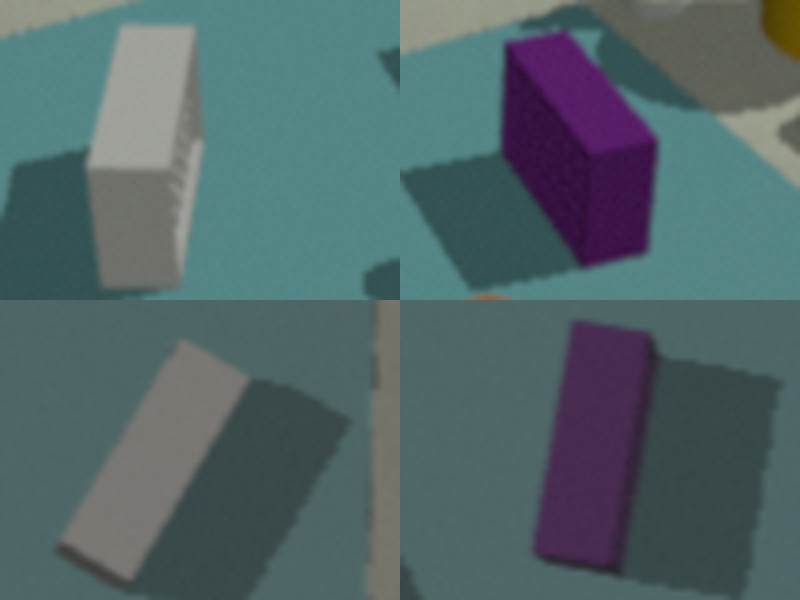

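```bash
cat > h.py <<'E'
from workcell import manip
import numpy as np
from scipy.spatial.transform import Rotation as R
def bp(n,uv,z):
    p=manip.camera_params(n);f=210/np.tan(np.radians(p['fov_y']/2));T=np.linalg.inv(p['camera_from_world'])
    d=T[:3,:3]@np.array([(uv[0]-p['cx'])/f,-(uv[1]-p['cy'])/f,-1]);c=T[:3,3]
    return (c+d*(z-c[2])/d[2])[:2]
def plan(*pts):
    "world TCP target(s) -> shift in tool axes, units of 0.08"
    o=manip.get_obs();r=R.from_quat(o['ee_rot'])
    print(o['clock'],o['position'].round(3),o['ee_rot'].round(3),'F',o['ft_force'].round(1))
    for p in pts: print(p,(r.inv().apply(np.array(p)-o['position'])/.08).round(2))
E
python3 - <<'E'
from h import *
for n,c in dict(white=[(336.4,188),(350,195.6),(326,236.4),(311.4,228.6)],purple=[(229.6,184),(245.4,186.6),(238.6,234.),(222,230.6)]).items():
    P=np.array([bp("top",u,.111) for u in c]);l=(P[0]+P[1]-P[2]-P[3])/2
    print(n,P.round(3).tolist(),P.mean(0).round(3),np.linalg.norm(l),np.degrees(np.arctan2(l[1],l[0])),np.linalg.norm(P[0]-P[1]))
for n,u,z in [("orange",(283,168),.064),("blue",(403,283),.064),("full",(422,213),.1),("tape",(165,204),.024),("mat1",(192,158),.003),("mat2",(372,289),.003),("san",(163,271),.15),("bin",(123,236),.175)]: print(n,bp("top",u,z).round(3))
plan((.4,-.25,.25))
E
```

```text
white [[0.69, -0.18], [0.663, -0.226], [0.522, -0.141], [0.549, -0.091]] [ 0.606 -0.16 ] 0.1657410116873448 -31.606791943534073 0.05399411825412156
purple [[0.707, 0.192], [0.697, 0.137], [0.532, 0.16], [0.544, 0.217]] [0.62  0.177] 0.16551072137090686 -8.543024319436498 0.05579160497328302
orange [0.771 0.005]
blue [ 0.36  -0.413]
full [ 0.602 -0.477]
tape [0.648 0.434]
mat1 [0.822 0.342]
mat2 [ 0.337 -0.314]
san [0.407 0.411]
bin [0.524 0.54 ]
0.1 [ 0.209 -0.589  0.231] [ 0.986  0.17  -0.    -0.001] F [-0.3 -0.6 -0.3]
(0.4, -0.25, 0.25) [ 3.67 -3.19 -0.24]
```

```bash

python3 -m inch '[[[0.1,-0.05,0],[0,0,0]],[[0.2,-0.11,0],[0,0,0]],[[0.3,-0.16,0],[0,0,0]],[[0.4,-0.22,0],[0,0,0]],[[0.5,-0.27,0],[0,0,0]],[[0.6,-0.33,0],[0,0,0]],[[0.7,-0.38,0],[0,0,0]],[[0.8,-0.44,0],[0,0,0]],[[0.9,-0.5,0],[0,0,0]],[[1,-0.55,0],[0,0,0]]]'
python3 -m inch '[[[0.1,-0.05,0],[0,0,0]],[[0.2,-0.11,0],[0,0,0]],[[0.3,-0.16,0],[0,0,0]],[[0.4,-0.22,0],[0,0,0]],[[0.5,-0.27,0],[0,0,0]],[[0.6,-0.33,0],[0,0,0]],[[0.7,-0.38,0],[0,0,0]],[[0.8,-0.44,0],[0,0,0]],[[0.9,-0.5,0],[0,0,0]],[[1,-0.55,0],[0,0,0]]]'
python3 -m inch '[[[0.1,-0.05,0],[0,0,0]],[[0.2,-0.11,0],[0,0,0]],[[0.3,-0.16,0],[0,0,0]],[[0.4,-0.22,0],[0,0,0]],[[0.5,-0.27,0],[0,0,0]],[[0.6,-0.33,0],[0,0,0]],[[0.7,-0.38,0],[0,0,0]],[[0.8,-0.44,0],[0,0,0]],[[0.9,-0.5,0],[0,0,0]],[[1,-0.55,0],[0,0,0]]]'
python3 -m inch '[[[0.1,-0.05,0],[0,0,0]],[[0.2,-0.11,0],[0,0,0]],[[0.3,-0.16,0],[0,0,0]],[[0.4,-0.22,0],[0,0,0]],[[0.5,-0.27,0],[0,0,0]],[[0.6,-0.33,0],[0,0,0]],[[0.7,-0.38,0],[0,0,0]],[[0.8,-0.44,0],[0,0,0]],[[0.9,-0.5,0],[0,0,0]],[[1,-0.55,0],[0,0,0]]]'
python3 -c "
from h import *
plan((.637,-.11,.231))"
```

```text
clock: 1.1
position: [0.2701, -0.5202, 0.2314]
ee_rot: [0.986, 0.17, 0.0, 0.0]
ft_force: [0.0, 0.3, 0.5]
grip_width: 0.997
grasp_force: 0.0
clock: 2.1
position: [0.3308, -0.452, 0.2313]
ee_rot: [0.986, 0.17, 0.0, 0.0]
ft_force: [0.2, -0.0, 0.0]
grip_width: 1.001
grasp_force: 0.0
clock: 3.1
position: [0.3915, -0.3838, 0.2314]
ee_rot: [0.986, 0.17, 0.0, 0.0]
ft_force: [0.3, 0.1, -0.4]
grip_width: 0.998
grasp_force: 0.0
clock: 4.1
position: [0.4522, -0.3156, 0.2313]
ee_rot: [0.986, 0.17, 0.0, 0.0]
ft_force: [-0.1, -0.1, -1.2]
grip_width: 0.996
grasp_force: 0.0
4.1 [ 0.452 -0.316  0.231] [0.986 0.17  0.    0.   ] F [-0.1 -0.1 -1.2]
(0.637, -0.11, 0.231) [ 3.04 -1.65  0.  ]
```

```bash

python3 -m inch '[[[0.1,-0.05,0],[0,0,0]],[[0.2,-0.11,0],[0,0,0]],[[0.3,-0.16,0],[0,0,0]],[[0.4,-0.22,0],[0,0,0]],[[0.5,-0.27,0],[0,0,0]],[[0.6,-0.33,0],[0,0,0]],[[0.7,-0.38,0],[0,0,0]],[[0.8,-0.44,0],[0,0,0]],[[0.9,-0.5,0],[0,0,0]],[[1,-0.55,0],[0,0,0]]]' >/dev/null
python3 -m inch '[[[0.1,-0.05,0],[0,0,0]],[[0.2,-0.11,0],[0,0,0]],[[0.3,-0.16,0],[0,0,0]],[[0.4,-0.22,0],[0,0,0]],[[0.5,-0.27,0],[0,0,0]],[[0.6,-0.33,0],[0,0,0]],[[0.7,-0.38,0],[0,0,0]],[[0.8,-0.44,0],[0,0,0]],[[0.9,-0.5,0],[0,0,0]],[[1,-0.55,0],[0,0,0]]]' >/dev/null
python3 -m inch '[[[0.1,-0.05,0],[0,0,-0.09]],[[0.2,-0.11,0],[0,0,-0.17]],[[0.3,-0.16,0],[0,0,-0.26]],[[0.4,-0.22,0],[0,0,-0.34]],[[0.5,-0.27,0],[0,0,-0.43]],[[0.6,-0.33,0],[0,0,-0.52]],[[0.7,-0.38,0],[0,0,-0.6]],[[0.8,-0.44,0],[0,0,-0.69]],[[0.9,-0.5,0],[0,0,-0.77]],[[1,-0.55,0],[0,0,-0.86]]]'
python3 -c "
from h import *
import cv2
o=manip.get_obs()
cv2.imwrite('pics/w1.png',manip.camera('wrist')[:,:,::-1])
plan((.637,-.11,.231),(.637,-.11,.1));print(manip.get_obs()['joint_pos'].round(2))"
```

```text
clock: 7.1
position: [0.6342, -0.111, 0.2313]
ee_rot: [0.873, 0.488, 0.0, -0.0]
ft_force: [-0.1, -0.2, -0.8]
grip_width: 1.002
grasp_force: 0.0
7.15 [ 0.635 -0.109  0.231] [ 0.872  0.49   0.    -0.   ] F [-0.   0.6 -0.7]
(0.637, -0.11, 0.231) [0.01 0.03 0.  ]
(0.637, -0.11, 0.1) [0.01 0.03 1.64]
[ 0.49  0.42 -0.53  1.38  0.21  1.39 -0.59]
```

View pics/w1.png

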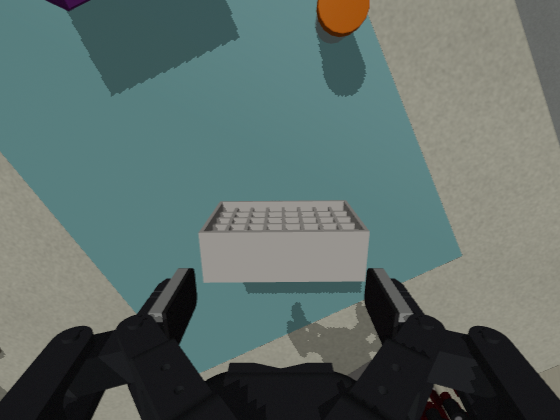

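```bash

python3 -m inch '[[[0,0,0.1],[0,0,0]],[[0,0,0.2],[0,0,0]],[[0,0,0.3],[0,0,0]],[[0,0,0.4],[0,0,0]],[[0,0,0.5],[0,0,0]],[[0,0,0.6],[0,0,0]],[[0,0,0.7],[0,0,0]],[[0,0,0.8],[0,0,0]],[[0,0,0.9],[0,0,0]],[[0,0,1],[0,0,0]]]' 0 30
python3 -m inch '[[[0,0,0.15],[0,0,0]],[[0,0,0.3],[0,0,0]],[[0,0,0.45],[0,0,0]],[[0,0,0.6],[0,0,0]],[[0,0,0.66],[0,0,0]],[[-0.03,0,0.66],[0,0,0]],[[-0.06,0,0.66],[0,0,0]],[[-0.09,0,0.66],[0,0,0]],[[-0.12,0,0.66],[0,0,0]],[[-0.15,0,0.66],[0,0,0]]]'
python3 -m inch '[[[-0.05,0,0],[0,0,0]],[[-0.1,0,0],[0,0,0]],[[-0.15,0,0],[0,0,0]],[[-0.2,0,0],[0,0,0]],[[-0.25,0,0],[0,0,0]],[[-0.3,0,-0.02],[0,0,0]],[[-0.35,0,-0.04],[0,0,0]],[[-0.4,0,-0.06],[0,0,0]],[[-0.45,0,-0.08],[0,0,0]],[[-0.5,0,-0.1],[0,0,0]]]'
python3 -c "
from h import *
import cv2
cv2.imwrite('pics/w2.png',manip.camera('wrist')[:,:,::-1])
plan()"
```

```text
clock: 8.15
position: [0.6338, -0.1116, 0.1507]
ee_rot: [0.874, 0.487, 0.0, 0.0]
ft_force: [-0.9, -0.0, -0.4]
grip_width: 0.001
grasp_force: 0.0
clock: 9.15
position: [0.6275, -0.1222, 0.0989]
ee_rot: [0.874, 0.486, 0.0, 0.0]
ft_force: [0.1, -0.4, 0.6]
grip_width: 0.002
grasp_force: 0.0
clock: 10.15
position: [0.6062, -0.1562, 0.1067]
ee_rot: [0.874, 0.486, 0.0, 0.0]
ft_force: [-0.4, -0.0, -0.3]
grip_width: -0.002
grasp_force: 0.0
10.2 [ 0.606 -0.157  0.107] [ 0.874  0.486 -0.     0.   ] F [ 0.1 -0.5  0.3]
```

View pics/w2.png

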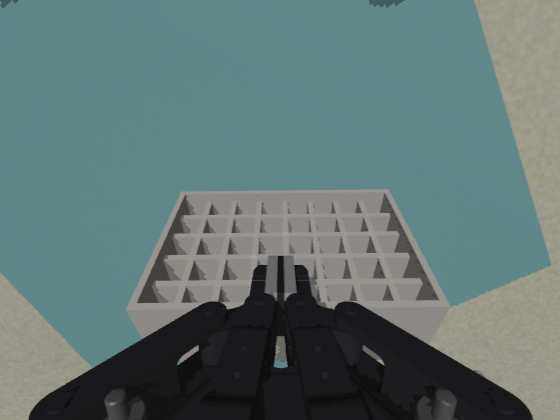

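The picture shows the white rack tilted with its wells partly up (rim rows 190–305) and the fingertips at about (280,260). I'll keep pushing.

```bash

python3 -m inch '[[[-0.05,0,0],[0,0,0]],[[-0.1,0,0],[0,0,0]],[[-0.15,0,0],[0,0,0]],[[-0.2,0,0],[0,0,0]],[[-0.25,0,0],[0,0,0]],[[-0.3,0,0],[0,0,0]],[[-0.35,0,0],[0,0,0]],[[-0.4,0,0],[0,0,0]],[[-0.45,0,0],[0,0,0]],[[-0.5,0,0],[0,0,0]]]'
python3 -c "
from h import *
import cv2
cv2.imwrite('pics/w3.png',manip.camera('wrist')[:,:,::-1])
plan()"
```

```text
clock: 11.2
position: [0.5852, -0.1901, 0.1065]
ee_rot: [0.874, 0.487, -0.0, 0.0]
ft_force: [0.2, -0.3, -0.5]
grip_width: 0.001
grasp_force: 0.0
11.25 [ 0.585 -0.191  0.107] [ 0.874  0.486 -0.     0.   ] F [ 0.6 -0.7  0.4]
```

View pics/w3.png

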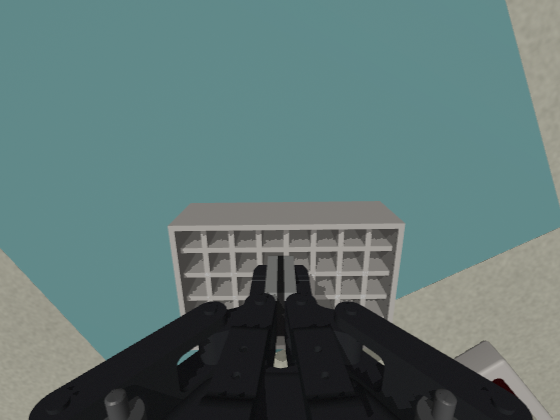

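The picture shows the white rack flat with its wells open upward (wells at rows 225–320, centred on column 285). Next is the purple rack.

```bash

python3 -m inch '[[[0,-0.05,-0.15],[0,0,0]],[[0.1,-0.1,-0.3],[0,0,0]],[[0.2,-0.15,-0.45],[0,0,0]],[[0.3,-0.2,-0.6],[0,0,0]],[[0.45,-0.25,-0.75],[0,0,0]],[[0.6,-0.3,-0.85],[0,0,0]],[[0.7,-0.35,-0.9],[0,0,0]],[[0.8,-0.4,-0.95],[0,0,0]],[[0.9,-0.45,-1],[0,0,0]],[[1,-0.5,-1],[0,0,0]]]'
python3 -m inch '[[[0.1,-0.05,-0.1],[0,0,-0.05]],[[0.2,-0.1,-0.2],[0,0,-0.1]],[[0.3,-0.15,-0.3],[0,0,-0.15]],[[0.4,-0.2,-0.4],[0,0,-0.2]],[[0.5,-0.25,-0.5],[0,0,-0.25]],[[0.6,-0.3,-0.6],[0,0,-0.3]],[[0.7,-0.35,-0.6],[0,0,-0.35]],[[0.8,-0.4,-0.6],[0,0,-0.4]],[[0.9,-0.45,-0.6],[0,0,-0.45]],[[1,-0.5,-0.6],[0,0,-0.5]]]'
python3 -c "
from h import *
import cv2
cv2.imwrite('pics/w4.png',manip.camera('wrist')[:,:,::-1])
cv2.imwrite('pics/t4.png',manip.camera('top')[:,:,::-1])
plan((.61,.11,.23),(.63,.25,.23))"
```

```text
clock: 12.25
position: [0.5936, -0.1002, 0.1868]
ee_rot: [0.874, 0.486, 0.0, 0.0]
ft_force: [-0.1, -0.6, -0.5]
grip_width: 0.004
grasp_force: 0.0
clock: 13.25
position: [0.6014, -0.0109, 0.2341]
ee_rot: [0.761, 0.649, -0.0, -0.0]
ft_force: [-0.3, -0.3, -0.5]
grip_width: -0.002
grasp_force: 0.0
13.35 [ 0.601 -0.01   0.234] [ 0.761  0.649  0.    -0.   ] F [ 1.2 -0.3 -0. ]
(0.61, 0.11, 0.23) [ 1.5  -0.13  0.05]
(0.63, 0.25, 0.23) [ 3.26 -0.16  0.06]
```

View pics/w4.png

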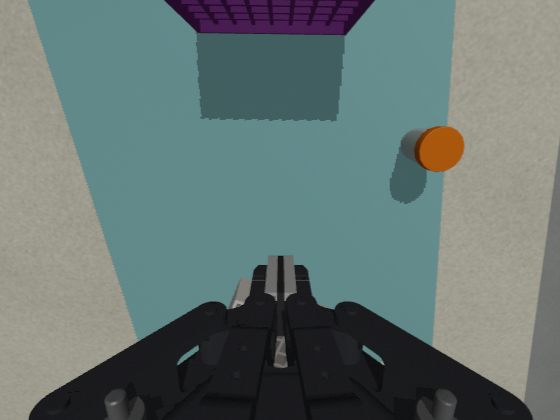

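The picture shows the purple rack's wells facing −y, towards the camera (bottom edge at row 34, columns 198–345). So it has to be pushed towards +y.

```bash

python3 -m inch '[[[0.1,-0.01,0.07],[0,0,0]],[[0.2,-0.03,0.14],[0,0,0]],[[0.3,-0.04,0.21],[0,0,0]],[[0.4,-0.05,0.28],[0,0,0]],[[0.5,-0.06,0.35],[0,0,0]],[[0.6,-0.08,0.42],[0,0,0]],[[0.7,-0.09,0.49],[0,0,0]],[[0.8,-0.1,0.56],[0,0,0]],[[0.9,-0.12,0.63],[0,0,0]],[[1,-0.13,0.7],[0,0,0]]]'
python3 -m inch '[[[0.05,0,0.15],[0,0,0]],[[0.1,0,0.3],[0,0,0]],[[0.15,0,0.45],[0,0,0]],[[0.2,0,0.6],[0,0,0]],[[0.25,0,0.75],[0,0,0]],[[0.3,0,0.9],[0,0,0]],[[0.35,0,1],[0,0,0]],[[0.4,0,1],[0,0,0]],[[0.45,0,1],[0,0,0]],[[0.5,0,1],[0,0,0]]]'
python3 -c "
from h import *
plan((.611,.119,.098),(.62,.177,.098),(.63,.21,.105))"
```

```text
clock: 14.35
position: [0.6042, 0.0696, 0.178]
ee_rot: [0.762, 0.648, -0.0, 0.0]
ft_force: [0.5, 0.4, -0.5]
grip_width: -0.002
grasp_force: 0.0
clock: 15.35
position: [0.6111, 0.1089, 0.0992]
ee_rot: [0.762, 0.648, 0.0, 0.0]
ft_force: [-0.3, 0.6, 0.2]
grip_width: -0.001
grasp_force: 0.0
15.35 [0.611 0.109 0.099] [0.762 0.648 0.    0.   ] F [-0.3  0.6  0.2]
(0.611, 0.119, 0.098) [ 0.12 -0.02  0.01]
(0.62, 0.177, 0.098) [ 0.86 -0.03  0.02]
(0.63, 0.21, 0.105) [ 1.29  0.03 -0.07]
```

```bash

python3 -m inch '[[[0.1,0,0],[0,0,0]],[[0.2,0,0],[0,0,0]],[[0.26,0,0],[0,0,0]],[[0.32,0,0],[0,0,0]],[[0.38,0,0],[0,0,0]],[[0.44,0,-0.02],[0,0,0]],[[0.5,0,-0.04],[0,0,0]],[[0.55,0,-0.06],[0,0,0]],[[0.6,0,-0.08],[0,0,0]],[[0.65,0,-0.1],[0,0,0]]]'
python3 -m inch '[[[0.05,0,0],[0,0,0]],[[0.1,0,0],[0,0,0]],[[0.15,0,0],[0,0,0]],[[0.2,0,0],[0,0,0]],[[0.26,0,0],[0,0,0]],[[0.32,0,0],[0,0,0]],[[0.38,0,0],[0,0,0]],[[0.44,0,0],[0,0,0]],[[0.5,0,0],[0,0,0]],[[0.6,0,0],[0,0,0]]]'
python3 -c "
from h import *
import cv2
a=manip.camera('top')[120:300,180:400,::-1];b=manip.camera('scene')[150:310,150:420,::-1]
cv2.imwrite('pics/t5.png',cv2.vconcat([cv2.resize(a,(367,300)),cv2.resize(b,(367,300))]))
plan()"
```

```text
clock: 16.35
position: [0.6191, 0.16, 0.1067]
ee_rot: [0.762, 0.648, 0.0, 0.0]
ft_force: [0.3, -0.9, -0.0]
grip_width: 0.001
grasp_force: 0.1
clock: 17.35
position: [0.627, 0.2071, 0.1065]
ee_rot: [0.762, 0.647, -0.0, 0.0]
ft_force: [-0.3, 0.6, 0.4]
grip_width: 0.001
grasp_force: 0.0
17.45 [0.627 0.209 0.107] [ 0.761  0.648  0.    -0.   ] F [-0.2  0.8  0.5]
```

View pics/t5.png

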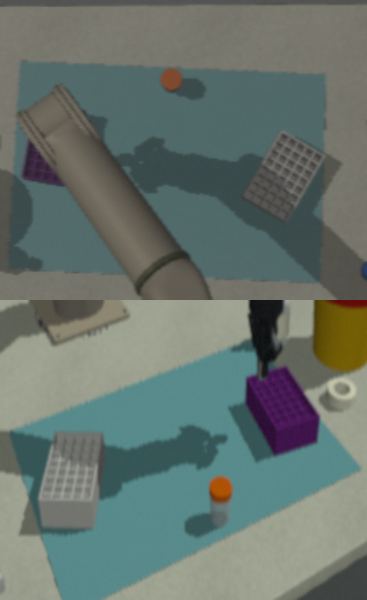

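Both racks lie flat on the mat with their wells up, and the cup is where it was. I'll back the arm off, check once more and hand in.

```bash

python3 -m inch '[[[0,0,-0.1],[0,0,0]],[[0,0,-0.2],[0,0,0]],[[-0.1,0,-0.3],[0,0,0]],[[-0.2,0,-0.4],[0,0,0]],[[-0.3,0,-0.5],[0,0,0]],[[-0.4,0,-0.6],[0,0,0]],[[-0.5,0,-0.7],[0,0,0]],[[-0.6,0,-0.8],[0,0,0]],[[-0.7,0,-0.9],[0,0,0]],[[-0.8,0,-1],[0,0,0]]]'
python3 -m inch '[[[-0.1,0,-0.1],[0,0,0]],[[-0.2,0,-0.2],[0,0,0]],[[-0.3,0,-0.3],[0,0,0]],[[-0.4,0,-0.4],[0,0,0]],[[-0.5,0,-0.5],[0,0,0]],[[-0.6,0,-0.6],[0,0,0]],[[-0.7,0,-0.6],[0,0,0]],[[-0.8,0,-0.6],[0,0,0]],[[-0.9,0,-0.6],[0,0,0]],[[-1,0,-0.6],[0,0,0]]]'
python3 -c "
from h import *
import cv2
cv2.imwrite('pics/s6.png',manip.camera('scene')[:,:,::-1])"
```

```text
clock: 18.45
position: [0.6163, 0.1433, 0.1872]
ee_rot: [0.762, 0.648, 0.0, 0.0]
ft_force: [0.7, 0.2, 0.7]
grip_width: 0.005
grasp_force: 0.0
clock: 19.45
position: [0.6032, 0.0643, 0.234]
ee_rot: [0.762, 0.648, -0.0, -0.0]
ft_force: [-0.3, -0.1, 0.3]
grip_width: 0.004
grasp_force: 0.0
```

View pics/s6.png

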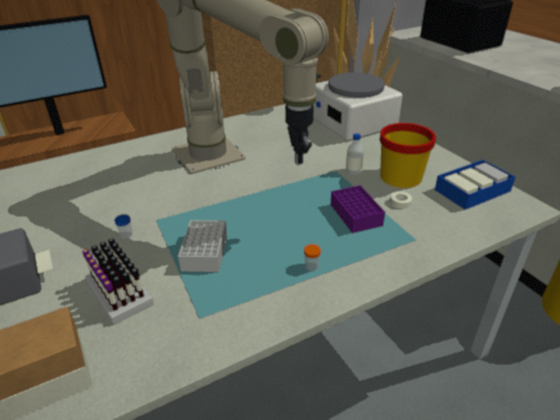

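The white rack at (205,245) and the purple rack at (357,208) both lie flat with their wells up. Everything else is in place and the arm is clear.

```bash
python3 -c "
from workcell import manip
print(manip.hand_in())"
```

```text
the job is handed in; nothing more can be done
None
```

Both racks, white and purple, lie flat on the mat with their wells up, nothing else was moved, and I handed the job in at about 19.5 s of the 48 s limit.

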